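# Rack the vials and poise the tweezers at the marked gap

### The arm

A 7-joint arm with a two-finger parallel gripper is mounted at the origin on the work surface. World frame = base frame: x ahead of the robot, y to its left, z up, the work surface at z = 0. Lengths are in m, angles in rad, forces in N, time in s.
With the tool pointing down it reaches from about 0.35 to 0.9 m from the base axis. Payload 7.2 kg.
Tool frame: the origin (TCP) lies on the centre line of the jaws, within the pads' length; the fingertips stand bot.finger_overhang ahead of it and the grasp point (between the pads) lies 5 mm behind it (bot.finger_overhang is the distance from the TCP to the fingertips, in m); z points along the fingers, y is the line along which they close (so a half turn about z gives the same grasp; the last joint's range is limited). The gripper opens to 88 mm and grips with 3 to 60 N. Pads are 20 mm wide; open, the fingers measure 115 mm over their backs; the gripper's body (75 mm by 178 mm) begins 61 mm behind the grasp point.
Start: joints at [-1.331, 0.411, -0.013, 1.596, 0.006, 1.134, -0.082], TCP at [0.189, 0.596, 0.237] pointing down, gripper open.
Joint ranges: [-2.95, 2.95], [-0.29, 1.99], [-1.47, 1.44], [0.14, 2.54], [-1.03, 4.17], [0.13, 1.85], [-2.86, 2.86]. Speed limits (rad/s): [2.39, 2.39, 3.01, 3.01, 3.14, 3.14, 3.14].

### API

Orientations are given as a unit quaternion [w, x, y, z].
In Python, from cell import bot gives the robot as it stands.
- The arm moves only by the tool step_arm, never from a script. Its argument "plan" is one flat list of numbers, 7 for each row, row after row: the finger opening in m, from 0 to 0.0878, then the shift along the world's x, y, z in m, then the turn, a rotation vector about the world's x, y, z in degrees. In form: [hand, x, y, z, rx, ry, rz, hand, x, y, z, rx, ry, rz, ...]. A call has 1 to 10 rows; each row is the pose to reach, as a shift and turn from the pose commanded when the call began; what a row does not reach only later rows make up. A row lasts 1/10 s, in which the tool goes at most 50 mm and 8.59 degrees, less where a joint would pass 70% of its speed; a pose out of reach is approached as far as the arm can. A call with a gripper value outside its range is refused whole. The fingers move at their own pace and stop on an object; "newtons" is the grip in N (left out, the last holds). Time passes only in rows, so rows that repeat a pose let the fingers close. It gives the time, the measured TCP pose, the force, the opening and the grip force at its end, in the units of the state.
- bot.get_state(): the state, without advancing time (a new reading comes with each control period).
- bot.capture(name): name is "side" or "top" or "wrist"; returns the picture (400x640x3 uint8, red, green, blue); there is no depth.
- bot.calibration(name): a dict with "camera_matrix" (3x3 intrinsics, pixels), "distortion" ([k1, k2, p1, p2, k3] as OpenCV has them; the pictures are not rectified), "position" and "orientation" of the camera in the world. Camera axes: x right, y down, z forward; pixel columns grow to the right and rows downward; lengths in m; the calibration is good to about 2 mm. A picture is of the moment at which its call begins: read the wrist's pose just before it. calibration takes no time and is no camera call; for the wrist camera it gives the pose at the moment of the call.
- bot.hand_in(): hands the job in; it is judged then, once.
The state is a dict: "clock": time; "q": joint angles; "dq": joint speeds; "tau": joint torques, N m; "position": TCP position; "tcp_rot": TCP orientation; "force": force on the tool from outside, world axes, zero at the start; "moment": the same for the moment, N m; "grip_width": finger opening in m; "finger_force": force on a finger pad.
Only numpy, scipy, OpenCV 4.12 (cv2) and the standard library are available. Lean on these libraries where they do the work, as an engineer would, in place of code of your own. Each camera call takes 0.05 s, during which the arm holds its last target. There are 200 camera calls.

### The job

Set up the bench for mounting a specimen: first stand the two capped vials, one by one, fully home in the two bores of the aluminium block (either vial in either bore). Then take the sprung tweezers off their rest and squeeze them until their tips stand as far apart as the two engraved lines on the block (12 mm), holding them level and still, one to three centimetres above the lines, along them and with one tip over each line, touching nothing but the gripper. Finish while holding them so, do not let go; leave the dish, bottle and slide box where they are and do not tip a vial over.

Things in the scene. Friction and masses are not known exactly. Their poses are not given: they have to be found in the camera images.
- block: Fixed aluminium block, 100 (x) by 120 (y) by 30 high mm; origin at the centre of its underside, on the bench, z up. Two blind bores in its top towards its far (+x) side, two engraved lines near its front (-x) edge. The bench is at height 0.
- bore_left (a point): Centre of the mouth, on the block's top, of one bore: 18 mm diameter, 20 mm deep, flat floor; at x +18, y +35, z 30 mm in the block's frame. A seated vial's middle lies 2.5 mm above this point.
- bore_right (a point): The same for the other bore, at x +18, y -35, z 30 mm in the block's frame.
- gap_mark (a point): Point on the block's top midway between the middles of the two engraved black lines, at x -30, y 0, z 30 mm in the block's frame (20 mm in from the front edge). The lines run along the block's x, 30 mm long, 12 mm apart (y +6 and -6). Axes as the block's.
- vial_a_mid (a point): Middle of an upright capped amber vial, 15 mm diameter, 45 mm tall (its top 10 mm a black cap of the same diameter), 16 g or so; standing on the tray's floor. z is its axis, upwards.
- vial_b_mid (a point): Middle of the other, identical vial.
- vial_a: The same first vial; origin at the centre of its underside.
- vial_b: The same second vial; origin at the centre of its underside.
- tray: Fixed white specimen tray on which both vials stand, 150 (x) by 170 (y) mm, rim 10 mm high and 4 mm thick, floor 4 mm thick; origin at the centre of its underside.
- rest: Fixed white plastic tweezers rest: a base plate 150 by 40 by 4 mm with two cross bars 25 mm high under the tweezers' bow (52 to 68 mm behind its origin, along -x) and under the front of the legs (44 to 50 mm ahead); open in between, where the tweezers are gripped. Origin on the bench; x along the tweezers towards their tips.
- tweezers: Loose steel tweezers, 145 mm long, some 44 g, lying flat on the rest with the legs side by side, their underside 25 mm above the bench. Origin 75 mm behind the tips at the underside; x along them towards the tips, y to the left leg, z up (10 mm thick). Two legs hinge 60 mm behind the origin and are sprung apart.
- tweezers_grip (a point): Middle of the grip zone, half-way up and between the two legs, 7.5 mm ahead of the tweezers' origin and 5 mm up. Here each leg has a ribbed grip plate on its outside, 36 mm long, 12 mm high. Over both plates the tweezers measure 32 mm when free and 24 mm (plates parallel) at a tip gap of 12 mm, where the springs press some 5 N on each finger. Same axes as the tweezers.
- tips_mid (a point): Point midway between the two tips, 75 mm ahead of the tweezers' origin (67.5 mm ahead of the grip middle), 5 mm above the underside; same axes as the tweezers.
- tip_left (a point): Inner face of the left (+y) leg's tip.
- tip_right (a point): Inner face of the right (-y) leg's tip. The distance between both tip points is the tip gap: 28 mm when free.
- leg_left (a joint): Closing angle of each leg (both move alike), rad: 0 when free (tip gap 28 mm), 0.059 at a gap of 12 mm, at most 0.098; gap in mm = 28 - 270 x angle. Springs open the legs again.
- petri_dish: Bystander: round glass dish, 94 mm diameter, 17 mm high; origin at the centre of its underside.
- oil_bottle: Bystander: small bottle, 34 mm diameter, 75 mm tall; origin at the centre of its underside.
- slide_box: Bystander: grey slide box, 85 by 100 by 34 mm; origin at the centre of its underside.
Mind the look-alikes: they are no part of the job. Of the things like the rest, leave any that is black, pink or red; of the rest the smaller one is meant.

How it is judged:
On the way, in this order (a step that is already met when the one before it is completed fails the run):
1. both vials stand home in the bores, let go (((horizontal distance between vial_a_mid and bore_left below 0.004 m and z of each of vial_a_mid, vial_b_mid in the frame of block below 0.036 m and angle between each of vial_a_mid, vial_b_mid's own z axis and vertical below 0.2 rad and horizontal distance between vial_b_mid and bore_right below 0.004 m) or (horizontal distance between vial_a_mid and bore_right below 0.004 m and z of each of vial_a_mid, vial_b_mid in the frame of block below 0.036 m and angle between each of vial_a_mid, vial_b_mid's own z axis and vertical below 0.2 rad and horizontal distance between vial_b_mid and bore_left below 0.004 m)) and contact force between each of vial_a, vial_b and the fingers below 0.05 N), for 0.2 s.
2. the tweezers are lifted off the rest (height (world z) of tweezers_grip above 0.042 m and contact force between tweezers and the fingers above 1 N and contact force between tweezers and rest below 0.05 N), for 0.2 s.
At the end, for the whole second after the job is handed in: Vials upright in the bores (4 mm off axis at most, down within 3.5 mm). Tweezers gripped over 1 N, still, touching neither block nor vials; tip gap 9.5-14.5 mm; middle of tips within 9 mm of the mark's middle, 6-35 mm above it; within 0.26 rad of the lines, level within 0.3 rad (((horizontal distance between vial_a_mid and bore_left below 0.004 m and z of each of vial_a_mid, vial_b_mid in the frame of block below 0.036 m and angle between each of vial_a_mid, vial_b_mid's own z axis and vertical below 0.2 rad and horizontal distance between vial_b_mid and bore_right below 0.004 m) or (horizontal distance between vial_a_mid and bore_right below 0.004 m and z of each of vial_a_mid, vial_b_mid in the frame of block below 0.036 m and angle between each of vial_a_mid, vial_b_mid's own z axis and vertical below 0.2 rad and horizontal distance between vial_b_mid and bore_left below 0.004 m)) and distance between tip_left and tip_right between 0.0095 and 0.0145 m and x of tips_mid in the frame of gap_mark between -0.015 and 0.015 m and y of tips_mid in the frame of gap_mark between -0.006 and 0.006 m and angle between the x axis of tips_mid and the x axis of block, either way round below 0.26 rad and z of tips_mid in the frame of gap_mark between 0.006 and 0.04 m and angle between tips_mid's own z axis and vertical below 0.3 rad and contact force between tweezers and the fingers above 1 N and contact force between tweezers and block below 0.05 N and contact force between tweezers and vial_a below 0.05 N and contact force between tweezers and vial_b below 0.05 N and linear speed of tweezers below 0.02 m/s and velocity of joint leg_left between -0.05 and 0.05 rad/s); the arm keeps its last pose, push and grip.
It fails at once if the petri dish is shifted by more than 20 mm (distance of petri_dish from where it was at the start of the episode above 0.02 m).
It fails at once if the oil bottle is shifted by more than 20 mm (distance of oil_bottle from where it was at the start of the episode above 0.02 m).
It fails at once if the slide box is shifted by more than 20 mm (distance of slide_box from where it was at the start of the episode above 0.02 m).
It fails at once if a vial is tipped over (angle between vial_a_mid's own z axis and vertical above 0.8 rad).
It fails at once if a vial is tipped over (angle between vial_b_mid's own z axis and vertical above 0.8 rad).
It also fails if it takes over 67 s, if anything falls off the work surface, if the arm or the gripper's body presses on something with over 40 N, if the wrist force passes 120 N, or if a joint passes its speed limit or range.

## Working session

There is one attempt and no reset: what is moved stays moved. The work goes in short steps, Python scripts to look and compute and a tool call to move; the robot and the scene stay as the last step left them, time stands still between calls to the robot, and variables do not carry over. Pictures are saved under pics/ and viewed, at most 10 in all, crops included, and the job is handed in when it is done.

Besides the shell and the picture viewer there is one more tool, called after "Emit:" as name(argument=value, ...) on one line, values as JSON. step_arm: Moves the arm, as the interface text tells. Its arguments: {"type":"object","properties":{"plan":{"type":"array"},"newtons":{"type":"number"}},"required":["plan"]}

```bash
mkdir -p pics; ls; cat > h.py <<'E'
import numpy as np, cv2
from cell import bot
from scipy.spatial.transform import Rotation as R
def rot(q): return R.from_quat([q[1],q[2],q[3],q[0]]).as_matrix()
def ray(c,uv):
    p=cv2.undistortPoints(np.array(uv,float).reshape(-1,1,2),np.array(c["camera_matrix"]),np.array(c["distortion"]))[:,0]
    d=np.c_[p,np.ones(len(p))]@rot(c["orientation"]).T
    return np.array(c["position"]),d
def onz(c,uv,z):
    o,d=ray(c,uv); return o+d*((z-o[2])/d[:,2])[:,None]
def proj(c,P):
    Rm=rot(c["orientation"]); 
    rv,_=cv2.Rodrigues(Rm.T); t=-Rm.T@np.array(c["position"])
    return cv2.projectPoints(np.array(P,float).reshape(-1,1,3),rv,t,np.array(c["camera_matrix"]),np.array(c["distortion"]))[0][:,0]
def snap(n,f):
    c=bot.calibration(n); im=bot.capture(n)[:,:,::-1].copy(); cv2.imwrite("pics/"+f,im); return c,im
E
python3 - <<'E'
from h import *
s=bot.get_state();print(s,bot.finger_overhang)
for n in("top","side"):
    c,im=snap(n,n+"0.png");print(n,c["position"],rot(c["orientation"]).round(2).tolist(),c["camera_matrix"])
E
```

```text
pics
{'clock': 0.0, 'q': array([-1.33122081,  0.41188659, -0.0127244 ,  1.59703878,  0.00562175,
        1.13429666, -0.08222178]), 'dq': array([-0.00024566,  0.00018448,  0.00064917, -0.00023924, -0.00143225,
        0.00157506,  0.00073204]), 'tau': array([-3.49843203e-04, -5.87969077e+01,  6.41521029e-01, -2.91058266e+01,
       -5.38449548e-02,  1.88067782e-02,  1.50572828e-04]), 'position': array([0.1892293 , 0.59515904, 0.23581945]), 'tcp_rot': array([-5.85989177e-05,  1.53269489e-01,  9.88184107e-01, -7.94645158e-04]), 'force': array([-0.01015427, -0.17487513,  0.0439511 ]), 'moment': array([-0.01539991, -0.04901449,  0.04150953]), 'finger_force': 0.0, 'grip_width': 0.08777833896609206} 0.014
top [ 0.28677428 -0.14376568  1.53646322] [[0.02, -0.98, 0.2], [-1.0, -0.02, -0.01], [0.01, -0.2, -0.98]] [[465.42640777   0.         317.96295938]
 [  0.         465.42640777 210.74441071]
 [  0.           0.           1.        ]]
side [ 0.00316868 -0.74587997  0.73491203] [[0.74, -0.42, 0.52], [-0.67, -0.47, 0.58], [0.0, -0.78, -0.63]] [[416.36612869   0.         323.97750545]
 [  0.         416.36612869 198.92213163]
 [  0.           0.           1.        ]]
```

View pics/top0.png

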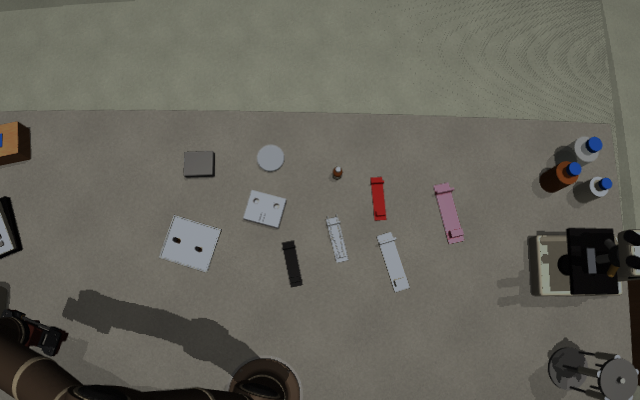

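View pics/side0.png

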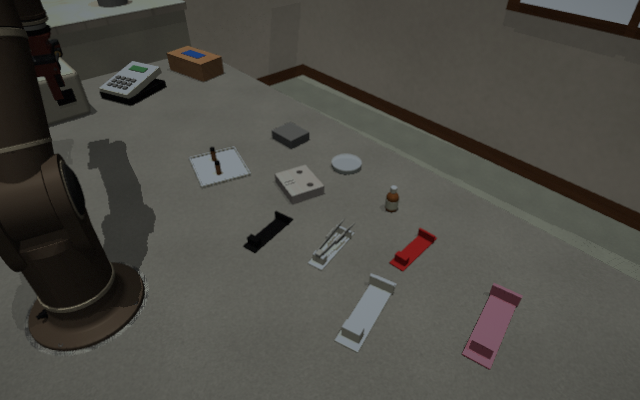

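The top view shows these look-alikes of the rest:
- white with tweezers at (337,240)
- larger white, empty, at (393,262)
- black at (291,263)
- red at (378,198)
- pink at (448,213)

I choose the small white one at (337,240). The tray is at (191,243), with vials at (177,240) and (199,249). The block is at (265,209), with its bores on the upper (+x) side. Next is one close crop to check.

```bash
python3 - <<'E'
from h import *
t=cv2.imread("pics/top0.png");s=cv2.imread("pics/side0.png")
a=cv2.resize(t[180:300,150:350],None,fx=4,fy=4,interpolation=2)[:480]
b=cv2.resize(s[140:170+110,180:360],None,fx=3,fy=3)
cv2.imwrite("pics/crop0.png",a)
c=bot.calibration("top")
for n,p,z in[("vials",[(177,239),(199,249)],.045),("block",[(253,191),(286,197),(278,227),(244,219)],.03),("rest",[(332,219),(343,260)],.02),("dish",[(270,158)],.01),("bottle",[(338,172)],.05),("box",[(199,163)],.03),("tray",[(191,243)],.005)]:
    print(n,onz(c,p,z).round(3).tolist())
E
```

```text
vials [[0.486, 0.297, 0.045], [0.455, 0.223, 0.045]]
block [[0.655, 0.058, 0.03], [0.637, -0.052, 0.03], [0.535, -0.029, 0.03], [0.559, 0.084, 0.03]]
rest [[0.567, -0.207, 0.02], [0.432, -0.244, 0.02]]
dish [[0.777, 0.008, 0.01]]
bottle [[0.721, -0.223, 0.05]]
box [[0.749, 0.247, 0.03]]
tray [[0.479, 0.261, 0.005]]
```

View pics/crop0.png

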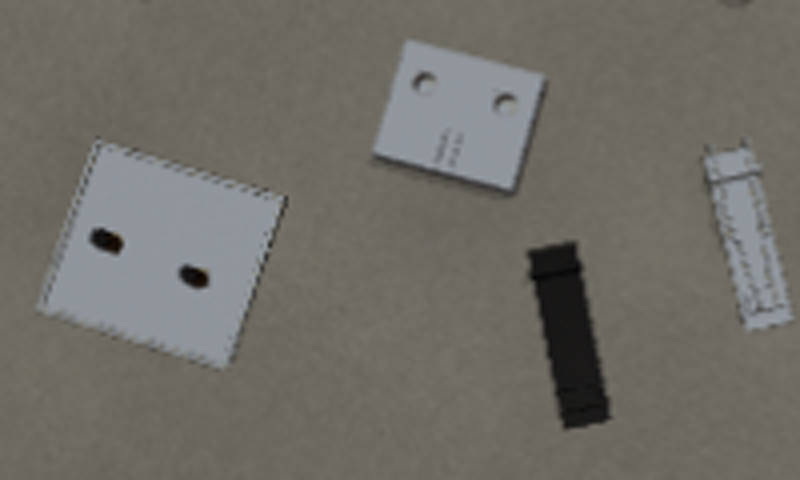

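The crop confirms the choice. The tweezers lie on the small white rest with their tips pointing up (+x) and yawed about +15°. The block is yawed about −15°, with lines at crop (450,148) and bores at (425,83) and (506,102). Moving over the tray.

```bash
python3 - <<'E'
from h import *
c=bot.calibration("wrist");s=bot.get_state();Rt=rot(s["tcp_rot"])
print((Rt.T@(np.array(c["position"])-s["position"])).round(4),(Rt.T@rot(c["orientation"])).round(3).tolist(),c["camera_matrix"],c["distortion"])
E
```

```text
[ 0.0706 -0.0025 -0.1491] [[0.0, -0.966, -0.258], [1.0, 0.001, -0.002], [0.002, -0.258, 0.966]] [[281.54959334   0.         316.60666421]
 [  0.         281.54959334 199.48507126]
 [  0.           0.           1.        ]] [-0.02819844  0.          0.          0.          0.        ]
```

Emit:
step_arm(plan=[0.045,0.03,-0.035,0,0,0,0,0.045,0.06,-0.07,0,0,0,0,0.045,0.09,-0.105,0,0,0,0,0.045,0.12,-0.14,0,0,0,0,0.045,0.15,-0.175,0,0,0,0,0.045,0.18,-0.21,0,0,0,0,0.045,0.21,-0.25,0,0,0,0,0.045,0.24,-0.29,0,0,0,0,0.045,0.27,-0.33,0,0,0,0,0.045,0.28,-0.335,0,0,0,0])

```text
clock: 1.1
position: [0.4725, 0.2543, 0.2367]
tcp_rot: [0.001, 0.157, 0.988, -0.001]
force: [-0.3, -0.0, 0.6]
grip_width: 0.0447
finger_force: 0.0
```

```bash
python3 - <<'E'
from h import *
c,im=snap("wrist","w1.png")
print(bot.get_state()["position"])
E
```

```text
[0.47262159 0.25624557 0.23665487]
```

View pics/w1.png

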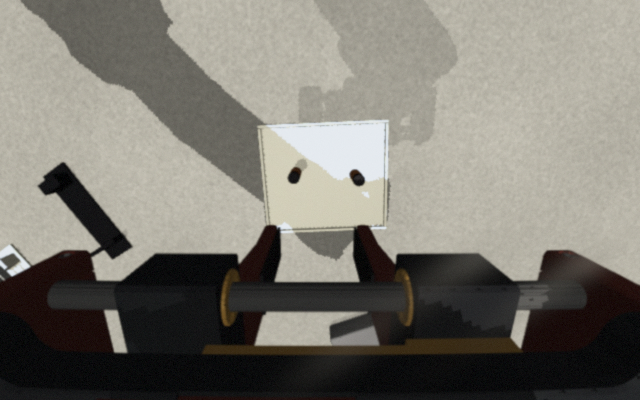

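The wrist view shows the vials at (295,174) and (357,177). The left one is further −y, i.e. vial b.

```bash
cat >> h.py <<'E'
def blobs(m,lo,hi):
    n,l,st,ce=cv2.connectedComponentsWithStats(m.astype(np.uint8))
    return [(ce[i].round(1),st[i].tolist(),l==i) for i in range(1,n) if lo<st[i][4]<hi]
E
python3 - <<'E'
from h import *
im=cv2.imread("pics/w1.png");c=bot.calibration("wrist")
m=im[:,:,0]<70; m[225:]=0
m[:,:270]=0;m[:,382:]=0;m[:130]=0
for ce,st,_ in blobs(m,20,2000): print(ce,st,onz(c,[ce],.0265).round(4),onz(c,[ce],.004).round(4))
print(proj(c,[[.4725,.256,.237]]))
E
```

```text
[294.4 175. ] [288, 167, 13, 16, 145] [[0.4558 0.228  0.0265]] [[0.459 0.225 0.004]]
[356.7 177.5] [350, 170, 14, 16, 149] [[0.4838 0.3037 0.0265]] [[0.4888 0.3054 0.004 ]]
[[320.9108121  251.46567019]]
```

Emit:
step_arm(plan=[0.045,-0.008,-0.014,-0.04,0,0,0,0.045,-0.017,-0.028,-0.08,0,0,0,0.045,-0.017,-0.028,-0.12,0,0,0,0.045,-0.017,-0.028,-0.12,0,0,0,0.045,-0.017,-0.028,-0.12,0,0,0])

```text
clock: 1.65
position: [0.4518, 0.2338, 0.1169]
tcp_rot: [-0.001, 0.153, 0.988, -0.0]
force: [0.0, 0.3, 0.5]
grip_width: 0.0454
finger_force: 0.0
```

```bash
python3 - <<'E'
from h import *
c,im=snap("wrist","w2.png")
print(bot.get_state()["position"])
p=proj(c,[[.456,.228,.0265]])[0];print(p)
m=im[:,:,0]<70; m[228:]=0; m[:,:int(p[0])-40]=0;m[:,int(p[0])+140:]=0
for ce,st,_ in blobs(m,40,4000): print(ce,st,onz(c,[ce],.0265).round(4))
E
```

```text
[0.45280843 0.23408121 0.11796197]
[315.23639924 213.15565815]
[313.4 214.3] [305, 200, 17, 28, 397] [[0.4565 0.2261 0.0265]]
[402.8 216.5] [390, 204, 29, 24, 431] [[0.4826 0.3019 0.0265]]
```

View pics/w2.png

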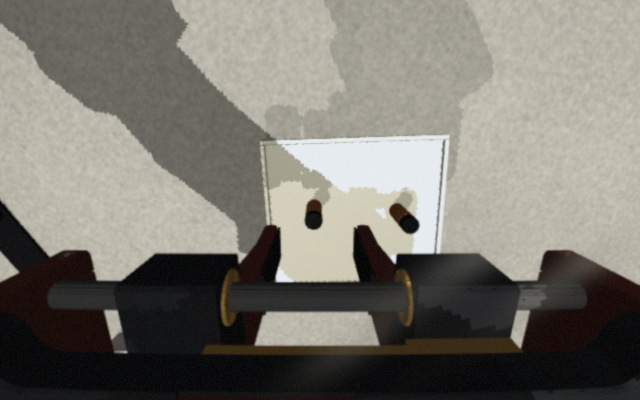

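Vial b is at (313,214) and vial a at (403,216). Vial b measures (0.4565, 0.2265). Descending on it.

Emit:
step_arm(plan=[0.045,0.004,-0.006,-0.02,0,0,0,0.045,0.004,-0.006,-0.05,0,0,0,0.045,0.004,-0.006,-0.075,0,0,0,0.045,0.004,-0.006,-0.075,0,0,0,0.045,0.004,-0.006,-0.075,0,0,0,0,0.004,-0.006,-0.075,0,0,0,0,0.004,-0.006,-0.075,0,0,0,0,0.004,-0.006,-0.075,0,0,0,0,0.004,-0.006,-0.075,0,0,0,0,0.004,-0.006,-0.075,0,0,0], newtons=12)

```text
clock: 2.7
position: [0.4566, 0.2268, 0.0421]
tcp_rot: [0.0, 0.153, 0.988, 0.0]
force: [-0.4, -0.0, 5.1]
grip_width: 0.0146
finger_force: 12.0
```

Emit:
step_arm(plan=[0,0,0,0.04,0,0,0,0,0.005,-0.01,0.08,0,0,0,0,0.025,-0.045,0.1,0,0,0,0,0.05,-0.085,0.1,0,0,0,0,0.075,-0.125,0.1,0,0,0,0,0.1,-0.165,0.1,0,0,0,0,0.125,-0.21,0.1,0,0,0,0,0.149,-0.25,0.1,0,0,0,0,0.149,-0.25,0.1,0,0,0,0,0.149,-0.25,0.1,0,0,0])

```text
clock: 3.7
position: [0.6052, -0.0248, 0.1411]
tcp_rot: [-0.0, 0.155, 0.988, -0.0]
force: [-0.2, 1.2, -0.1]
grip_width: 0.0145
finger_force: 12.0
```

```bash
python3 - <<'E'
from h import *
c,im=snap("wrist","w3.png")
print(bot.get_state()["position"])
cv2.imwrite("pics/w3c.png",cv2.resize(im[90:290,200:460],None,fx=3,fy=3,interpolation=cv2.INTER_CUBIC))
print(proj(c,[[.605,-.023,.03],[.623,.0444,.03]]).round(1))
E
```

```text
[ 0.60482882 -0.02301692  0.14115829]
[[321.5 200.1]
 [394.5 196.7]]
```

View pics/w3c.png

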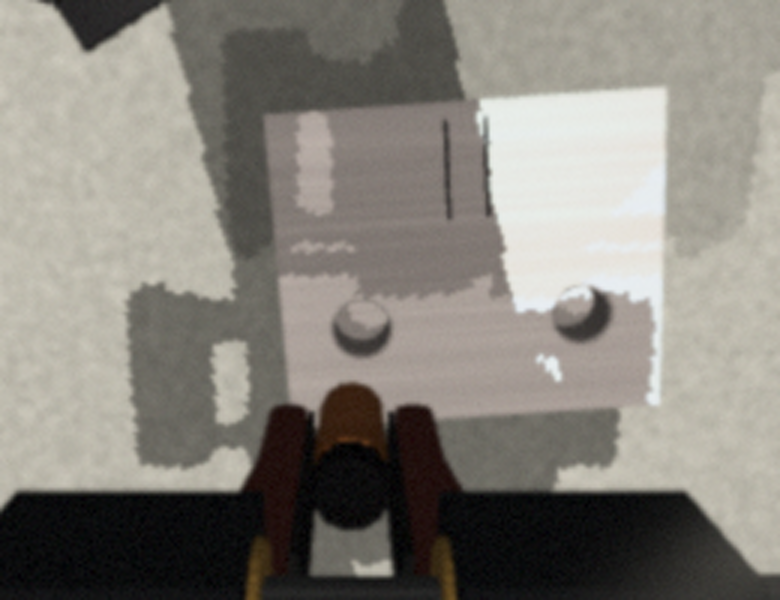

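The held vial hangs at about (317,218–265). The right bore is at (320.7,198.7), the left bore at (393.7,194.4) and the line middle at (355.8,146). Working out the relative offset.

```bash
python3 - <<'E'
from h import *
c=bot.calibration("wrist");s=bot.get_state();Rt=rot(s["tcp_rot"]);p=s["position"]
print(p)
f=lambda x,y:(200+x/3,90+y/3)
P=onz(c,[f(362,326),f(581.5,313.5),f(467.5,168)],.03);print(P.round(4),np.linalg.norm(P[0]-P[1]))
d=P[1]-P[0];print("yaw",np.degrees(np.arctan2(-d[0],d[1])), "line->mid",np.linalg.norm(P[2]-(P[0]+P[1])/2))
# held vial bottom axis as camera sees it: edge point of bottom (tool z .038, x .0075)
b=onz(c,[f(351,385)],p[2]-.038)[0]; b=b-Rt[:,0]*.0075
print("vial bottom",b.round(4),"tool",Rt.T@(b-p))
print("shift",P[0]-b)
print("tool x,y",Rt[:,0],Rt[:,1])
E
```

```text
[ 0.60482882 -0.02301692  0.14115829]
[[ 0.603  -0.0215  0.03  ]
 [ 0.6201  0.0463  0.03  ]
 [ 0.5653  0.024   0.03  ]] 0.06989500809938655
yaw -14.237276637167158 line->mid 0.047687461971896064
vial bottom [ 0.6044 -0.0255  0.1031] tool [-0.00036637 -0.00255786  0.03800908]
shift [-0.00140121  0.00409332 -0.07314842]
tool x,y [-0.95287257  0.303368    0.00131601] [3.03368425e-01 9.52873329e-01 1.33949664e-04]
```

Emit:
step_arm(plan=[0,-0.001,0.004,-0.03,0,0,0,0,-0.001,0.004,-0.055,0,0,0,0,-0.001,0.004,-0.063,0,0,0,0,-0.001,0.004,-0.063,0,0,0,0,-0.001,0.004,-0.063,0,0,0])

```text
clock: 4.25
position: [0.6048, -0.0187, 0.0796]
tcp_rot: [0.0, 0.153, 0.988, 0.0]
force: [0.6, -0.3, 0.7]
grip_width: 0.0144
finger_force: 12.0
```

```bash
python3 - <<'E'
from h import *
c,im=snap("wrist","w4.png")
print(bot.get_state()["position"])
cv2.imwrite("pics/w4c.png",cv2.resize(im[130:280,220:420],None,fx=4,fy=4,interpolation=cv2.INTER_CUBIC))
E
```

```text
[ 0.60509154 -0.01893231  0.07994508]
```

View pics/w4c.png

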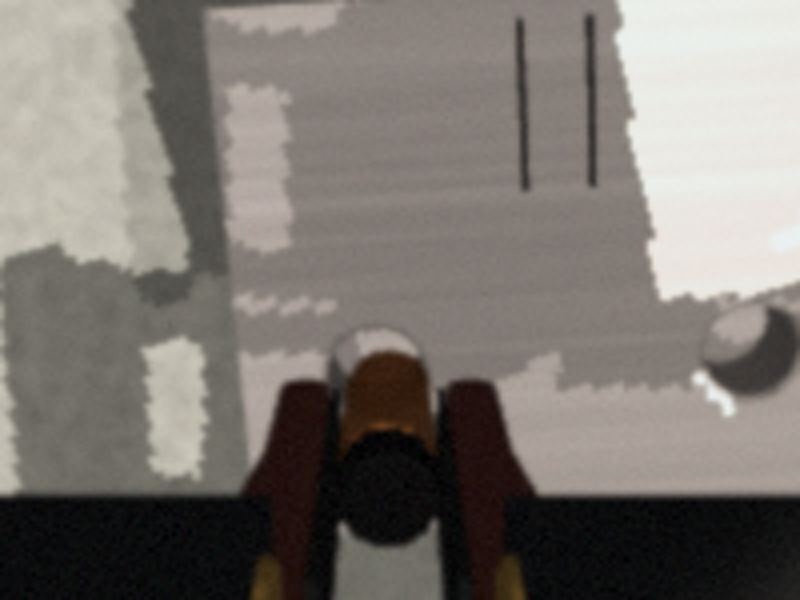

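```bash
python3 - <<'E'
import cv2
im=cv2.imread("pics/w4.png").astype(int)
for r in (214,217,219,221,223,225):print(r,[tuple(im[r,x]) [0] for x in range(299,332)])
print([im[x,316].tolist() for x in range(208,222)])
E
```

```text
214 [np.int64(117), np.int64(119), np.int64(118), np.int64(117), np.int64(109), np.int64(105), np.int64(100), np.int64(103), np.int64(112), np.int64(122), np.int64(144), np.int64(153), np.int64(150), np.int64(152), np.int64(157), np.int64(154), np.int64(153), np.int64(155), np.int64(154), np.int64(153), np.int64(149), np.int64(142), np.int64(127), np.int64(112), np.int64(112), np.int64(115), np.int64(118), np.int64(118), np.int64(116), np.int64(115), np.int64(117), np.int64(118), np.int64(118)]
217 [np.int64(129), np.int64(117), np.int64(112), np.int64(105), np.int64(101), np.int64(111), np.int64(117), np.int64(120), np.int64(117), np.int64(119), np.int64(128), np.int64(152), np.int64(156), np.int64(142), np.int64(124), np.int64(115), np.int64(115), np.int64(103), np.int64(96), np.int64(102), np.int64(116), np.int64(135), np.int64(143), np.int64(144), np.int64(142), np.int64(116), np.int64(107), np.int64(116), np.int64(119), np.int64(122), np.int64(118), np.int64(118), np.int64(121)]
219 [np.int64(155), np.int64(146), np.int64(128), np.int64(102), np.int64(83), np.int64(103), np.int6
[... 1326 characters left out ...]
114)]
225 [np.int64(62), np.int64(65), np.int64(70), np.int64(62), np.int64(52), np.int64(55), np.int64(52), np.int64(43), np.int64(22), np.int64(18), np.int64(12), np.int64(6), np.int64(13), np.int64(12), np.int64(15), np.int64(12), np.int64(14), np.int64(13), np.int64(11), np.int64(13), np.int64(5), np.int64(12), np.int64(11), np.int64(11), np.int64(11), np.int64(5), np.int64(14), np.int64(32), np.int64(72), np.int64(105), np.int64(118), np.int64(115), np.int64(110)]
[[115, 120, 128], [119, 123, 131], [115, 119, 129], [110, 115, 124], [135, 138, 148], [149, 158, 167], [155, 161, 172], [156, 164, 174], [146, 154, 168], [103, 114, 129], [41, 53, 75], [18, 34, 59], [17, 35, 58], [17, 30, 56]]
```

Emit:
step_arm(plan=[0,0,-0.0025,0,0,0,0,0,0,-0.0025,-0.006,0,0,0,0,0,-0.0025,-0.006,0,0,0,0,0,-0.0025,-0.006,0,0,0])

```text
clock: 4.7
position: [0.6042, -0.0219, 0.0726]
tcp_rot: [-0.0, 0.153, 0.988, 0.0]
force: [0.2, 0.2, -0.4]
grip_width: 0.0146
finger_force: 12.0
```

```bash
python3 - <<'E'
from h import *
c,im=snap("wrist","w5.png")
s=bot.get_state();print(s["position"],s["force"])
im=im.astype(int)
for r in (215,217,219,221,223):print(r,im[r,297:332,0].tolist())
print(im[206:224,316,0].tolist())
w=cv2.imread("pics/w3.png").astype(int)
for r in (193,196,198,200):print(r,w[r,305:336,0].tolist())
E
```

```text
[ 0.60431913 -0.02192883  0.07261741] [-0.70427839  0.13522733 -0.14229194]
215 [115, 117, 117, 120, 117, 121, 116, 117, 116, 117, 117, 115, 112, 104, 103, 102, 107, 110, 113, 114, 111, 114, 114, 113, 109, 108, 107, 103, 102, 108, 116, 118, 118, 117, 116]
217 [120, 118, 118, 120, 116, 120, 116, 119, 119, 121, 118, 105, 106, 106, 109, 106, 90, 83, 71, 70, 71, 83, 101, 115, 110, 113, 125, 131, 140, 134, 115, 105, 113, 117, 118]
219 [118, 117, 118, 120, 117, 119, 116, 117, 115, 110, 105, 106, 98, 81, 56, 37, 22, 19, 12, 20, 19, 17, 20, 21, 30, 50, 88, 130, 154, 160, 150, 128, 108, 110, 119]
221 [120, 121, 120, 119, 118, 117, 121, 118, 114, 97, 88, 80, 51, 22, 17, 11, 15, 19, 14, 16, 16, 19, 16, 18, 15, 20, 19, 45, 92, 130, 141, 116, 87, 91, 108]
223 [118, 118, 117, 117, 118, 116, 114, 112, 94, 70, 45, 24, 14, 16, 15, 16, 19, 16, 17, 16, 17, 17, 15, 21, 19, 19, 16, 13, 25, 46, 71, 68, 60, 70, 92]
[116, 115, 118, 114, 116, 120, 114, 109, 103, 114, 104, 70, 32, 20, 19, 16, 14, 16]
193 [155, 156, 157, 157, 153, 157, 153, 141, 123, 119, 122, 140, 149, 151, 154, 152, 154, 152, 152, 150, 148, 150, 137, 139, 146, 151, 150, 154, 155, 155, 153]
196 [156, 157, 158, 156, 157, 140, 118, 116, 117, 116, 115, 119, 139, 147, 149, 155, 156, 155, 156, 152, 157, 154, 151, 140, 118, 130, 148, 152, 154, 149, 151]
198 [151, 155, 153, 151, 147, 122, 89, 88, 107, 115, 116, 117, 114, 116, 116, 122, 132, 143, 148, 147, 139, 131, 112, 87, 79, 110, 139, 148, 150, 151, 149]
200 [156, 151, 151, 150, 147, 123, 86, 66, 77, 99, 109, 113, 114, 111, 113, 115, 116, 119, 115, 111, 107, 96, 73, 57, 67, 110, 143, 150, 152, 155, 153]
```

Emit:
step_arm(plan=[0,0.001,0.001,0,0,0,0,0,0.001,0.001,0,0,0,0,0,0.001,0.001,-0.005,0,0,0,0,0.001,0.001,-0.009,0,0,0,0,0.001,0.001,-0.009,0,0,0])

```text
clock: 5.25
position: [0.6048, -0.0208, 0.0628]
tcp_rot: [-0.001, 0.153, 0.988, -0.0]
force: [0.1, -1.0, -1.3]
grip_width: 0.0145
finger_force: 12.0
```

Emit:
step_arm(plan=[0,0,0,-0.005,0,0,0,0,0,0,-0.01,0,0,0,0,0,0,-0.015,0,0,0,0,0,0,-0.015,0,0,0,0,0,0,-0.016,0,0,0,0,0,0,-0.016,0,0,0])

```text
clock: 5.85
position: [0.6053, -0.0209, 0.0478]
tcp_rot: [-0.0, 0.153, 0.988, 0.0]
force: [0.4, -0.1, 1.6]
grip_width: 0.0149
finger_force: 12.0
```

Emit:
step_arm(plan=[0.035,0,0,0,0,0,0,0.035,0,0,0,0,0,0,0.035,0,0,0.04,0,0,0,0.035,0,0,0.08,0,0,0,0.045,-0.02,0.045,0.085,0,0,0,0.045,-0.04,0.09,0.085,0,0,0,0.045,-0.06,0.135,0.085,0,0,0,0.045,-0.08,0.18,0.085,0,0,0,0.045,-0.1,0.225,0.085,0,0,0,0.045,-0.12,0.27,0.085,0,0,0])

```text
clock: 6.85
position: [0.4844, 0.2508, 0.1329]
tcp_rot: [0.0, 0.153, 0.988, 0.0]
force: [1.4, -0.0, -0.4]
grip_width: 0.0451
finger_force: 0.0
```

Emit:
step_arm(plan=[0.045,-0.001,0.028,0,0,0,0,0.045,-0.001,0.055,-0.02,0,0,0,0.045,-0.001,0.055,-0.06,0,0,0,0.045,-0.001,0.055,-0.091,0,0,0,0.045,-0.001,0.055,-0.091,0,0,0,0,-0.001,0.055,-0.091,0,0,0,0,-0.001,0.055,-0.091,0,0,0,0,-0.001,0.055,-0.091,0,0,0,0,-0.001,0.055,-0.091,0,0,0,0,-0.001,0.055,-0.091,0,0,0])

```text
clock: 7.85
position: [0.4851, 0.3045, 0.0429]
tcp_rot: [0.001, 0.153, 0.988, 0.001]
force: [-0.2, -1.2, 5.9]
grip_width: 0.0148
finger_force: 12.0
```

Emit:
step_arm(plan=[0,0,0,0.04,0,0,0,0,0.01,-0.02,0.08,0,0,0,0,0.03,-0.06,0.09,0,0,0,0,0.052,-0.1,0.09,0,0,0,0,0.075,-0.14,0.09,0,0,0,0,0.098,-0.18,0.09,0,0,0,0,0.12,-0.22,0.09,0,0,0,0,0.138,-0.257,0.075,0,0,0,0,0.138,-0.257,0.036,0,0,0,0,0.138,-0.257,0.036,0,0,0])

```text
clock: 8.85
position: [0.6194, 0.0454, 0.0736]
tcp_rot: [-0.004, 0.155, 0.988, -0.001]
force: [-0.4, 0.5, -0.6]
grip_width: 0.0142
finger_force: 12.0
```

Emit:
step_arm(plan=[0,0,0,0,0,0,0,0,0,0,-0.003,0,0,0])

```text
clock: 9.05
position: [0.6232, 0.0487, 0.0765]
tcp_rot: [0.001, 0.152, 0.988, 0.001]
force: [0.6, 0.0, 0.4]
grip_width: 0.0145
finger_force: 12.0
```

```bash
python3 - <<'E'
from h import *
c,im=snap("wrist","w6.png")
s=bot.get_state();print(s["position"],s["force"])
cv2.imwrite("pics/w6c.png",cv2.resize(im[130:280,200:400],None,fx=4,fy=4,interpolation=cv2.INTER_CUBIC))
im=im.astype(int)
for r in (213,215,217,219,221,223):print(r,im[r,297:335,0].tolist())
print(im[206:224,316,0].tolist())
E
```

```text
[0.62293766 0.04869528 0.0759723 ] [ 0.11327061  0.51954542 -1.31157357]
213 [124, 121, 119, 123, 124, 120, 117, 114, 107, 110, 114, 122, 123, 123, 126, 122, 125, 131, 133, 139, 145, 135, 127, 123, 122, 114, 108, 117, 121, 123, 124, 124, 124, 122, 120, 122, 123, 119]
215 [120, 121, 122, 121, 117, 107, 108, 119, 124, 125, 125, 127, 128, 133, 152, 162, 165, 167, 170, 167, 167, 163, 159, 162, 166, 157, 136, 116, 113, 121, 120, 126, 124, 124, 125, 121, 123, 122]
217 [126, 124, 125, 122, 107, 95, 103, 117, 125, 125, 126, 124, 120, 123, 135, 122, 104, 94, 82, 77, 81, 87, 101, 122, 145, 157, 158, 134, 106, 109, 122, 125, 125, 123, 124, 125, 124, 124]
219 [148, 133, 124, 119, 98, 73, 72, 95, 119, 123, 123, 114, 93, 58, 33, 25, 19, 17, 18, 19, 21, 15, 15, 21, 33, 54, 67, 69, 75, 91, 113, 119, 121, 121, 122, 121, 122, 122]
221 [159, 153, 148, 130, 102, 69, 58, 70, 89, 106, 101, 65, 28, 12, 16, 18, 17, 15, 18, 17, 20, 19, 18, 16, 12, 15, 11, 21, 48, 84, 108, 118, 124, 119, 122, 123, 120, 123]
223 [151, 156, 150, 135, 104, 74, 56, 61, 61, 50, 35, 19, 15, 13, 13, 15, 19, 16, 15, 17, 21, 19, 14, 12, 11, 12, 13, 9, 29, 65, 100, 118, 122, 121, 121, 119, 119, 120]
[128, 125, 124, 120, 106, 113, 121, 139, 162, 167, 151, 77, 30, 19, 17, 17, 21, 17]
```

View pics/w6c.png

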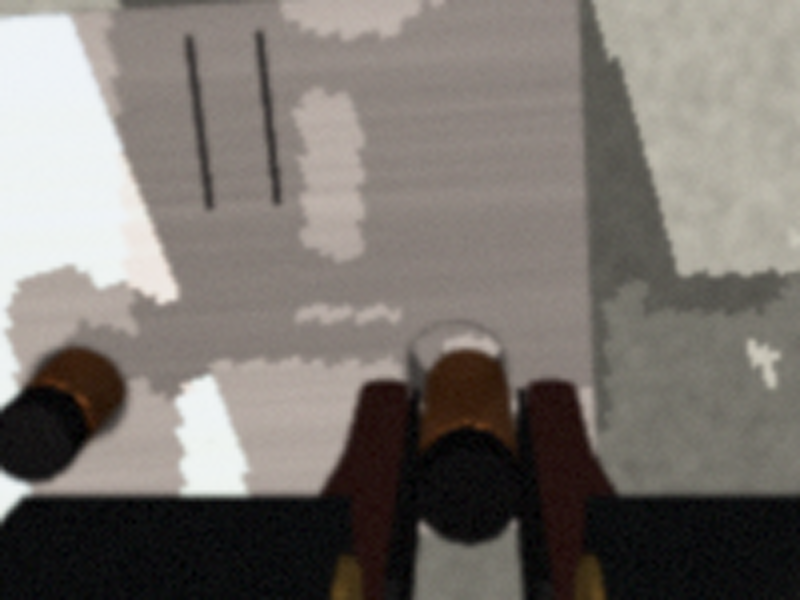

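Vial b stands in the right bore. The held vial is at column 317 and the left bore at 314, so I correct by about (−1.5, −2) mm and lower.

Emit:
step_arm(plan=[0,-0.0015,-0.002,0,0,0,0,0,-0.0015,-0.002,0,0,0,0,0,-0.0015,-0.002,-0.005,0,0,0,0,-0.0015,-0.002,-0.012,0,0,0,0,-0.0015,-0.002,-0.012,0,0,0])

```text
clock: 9.6
position: [0.621, 0.0457, 0.0618]
tcp_rot: [0.0, 0.153, 0.988, 0.0]
force: [1.9, 0.9, -1.0]
grip_width: 0.0148
finger_force: 12.0
```

Emit:
step_arm(plan=[0,0,0,-0.005,0,0,0,0,0,0,-0.01,0,0,0,0,0,0,-0.015,0,0,0,0,0,0,-0.015,0,0,0])

```text
clock: 10.0
position: [0.6214, 0.0454, 0.0476]
tcp_rot: [0.0, 0.153, 0.988, 0.0]
force: [2.7, 2.5, 1.2]
grip_width: 0.0144
finger_force: 12.0
```

Emit:
step_arm(plan=[0.04,0,0,0,0,0,0,0.04,0,0,0,0,0,0,0.04,0,0,0.04,0,0,0,0.05,0,0,0.08,0,0,0,0.05,-0.01,-0.03,0.12,0,0,0,0.05,-0.02,-0.035,0.12,0,0,0,0.05,-0.02,-0.035,0.12,0,0,0])

```text
clock: 10.7
position: [0.5998, 0.0082, 0.1683]
tcp_rot: [0.0, 0.155, 0.988, -0.0]
force: [-1.3, 1.0, -0.2]
grip_width: 0.0503
finger_force: 0.0
```

```bash
python3 - <<'E'
from h import *
c,im=snap("wrist","w7.png")
s=bot.get_state();print(s["position"],s["force"])
cv2.imwrite("pics/w7c.png",cv2.resize(im[100:300,180:440],None,fx=3,fy=3,interpolation=cv2.INTER_CUBIC))
E
```

```text
[0.59980991 0.00975951 0.16710135] [ 1.50861814  0.6734574  -0.03798176]
```

View pics/w7c.png

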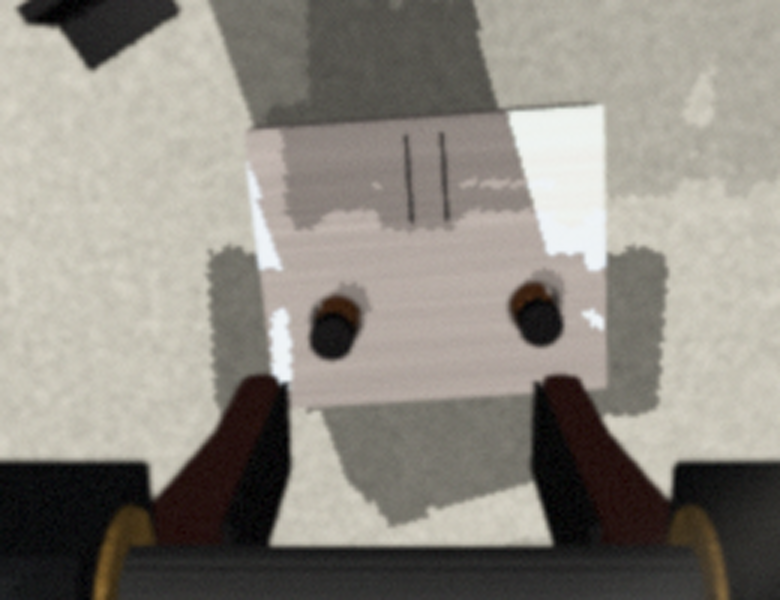

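Both vials stand home and upright, at crop (334,325) and (540,315). On to the tweezers.

Emit:
step_arm(plan=[0.06,-0.015,-0.04,0,0,0,5,0.06,-0.03,-0.08,0,0,0,11,0.06,-0.05,-0.12,0,0,0,17,0.06,-0.07,-0.16,0,0,0,23,0.06,-0.085,-0.195,0,0,0,28,0.06,-0.1,-0.23,0,0,0,32,0.06,-0.1,-0.23,0,0,0,32,0.06,-0.1,-0.23,0,0,0,32])

```text
clock: 11.55
position: [0.5003, -0.2195, 0.166]
tcp_rot: [-0.001, -0.124, 0.992, 0.001]
force: [0.2, -0.3, 0.1]
grip_width: 0.0603
finger_force: 0.0
```

```bash
python3 - <<'E'
from h import *
c,im=snap("wrist","w8.png")
s=bot.get_state();print(s["position"],s["tcp_rot"])
cv2.imwrite("pics/w8c.png",cv2.resize(im[80:280,190:450],None,fx=3,fy=3,interpolation=cv2.INTER_CUBIC))
E
```

```text
[ 0.50091212 -0.21847986  0.16620509] [-9.73589687e-04 -1.25108181e-01  9.92142253e-01  8.62501629e-04]
```

View pics/w8c.png

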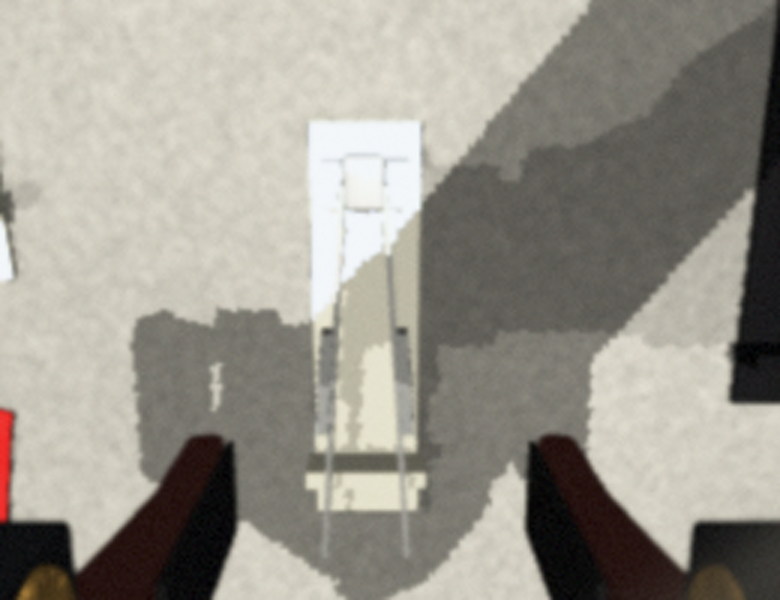

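The tweezers lie along the image vertical. The plates are at about crop (318–412, 328–436) and the tips at (326,556) and (407,556). The grip middle is at px (311.7,207.3), a shift of (+14, −1.5) mm.

Emit:
step_arm(plan=[0.06,0.014,-0.0015,-0.03,0,0,0,0.06,0.014,-0.0015,-0.07,0,0,0,0.06,0.014,-0.0015,-0.11,0,0,0,0.06,0.014,-0.0015,-0.135,0,0,0,0.06,0.014,-0.0015,-0.142,0,0,0,0.06,0.014,-0.0015,-0.142,0,0,0,0.04,0.014,-0.0015,-0.142,0,0,0,0.036,0.014,-0.0015,-0.142,0,0,0], newtons=15)

```text
clock: 12.4
position: [0.5161, -0.2214, 0.0271]
tcp_rot: [0.001, -0.125, 0.992, -0.0]
force: [-0.3, -0.7, -0.4]
grip_width: 0.0477
finger_force: 0.0
```

Emit:
step_arm(plan=[0.024,0,0,0,0,0,0,0.024,0,0,0,0,0,0,0.024,0,0,0,0,0,0,0.024,0,0,0,0,0,0,0.024,0,0,0,0,0,0])

```text
clock: 12.9
position: [0.5158, -0.2215, 0.0266]
tcp_rot: [0.001, -0.125, 0.992, -0.0]
force: [0.3, 1.6, 7.3]
grip_width: 0.0241
finger_force: 7.5
```

Emit:
step_arm(plan=[0.024,0,0,0.005,0,0,0,0.024,0,0,0.015,0,0,0,0.024,0,0,0.03,0,0,0,0.024,0,0,0.05,0,0,0,0.024,0,0,0.07,0,0,0,0.024,0,0,0.07,0,0,0,0.024,0,0,0.07,0,0,0])

```text
clock: 13.6
position: [0.5149, -0.2214, 0.0961]
tcp_rot: [0.0, -0.125, 0.992, -0.0]
force: [0.3, -0.6, -1.4]
grip_width: 0.0241
finger_force: 5.1
```

```bash
python3 - <<'E'
from h import *
c,im=snap("wrist","w9.png")
s=bot.get_state();print(s["position"],s["force"],s["grip_width"],s["finger_force"])
for r in range(214,256,4): print(r,im[r,285:350,1].tolist())
E
```

```text
[ 0.51450509 -0.22120773  0.09538922] [ 0.1892681  -0.54256826 -0.66776258] 0.02415647741524902 5.100606232881546
214 [88, 84, 91, 92, 90, 92, 87, 91, 92, 99, 150, 173, 176, 175, 175, 172, 161, 139, 125, 117, 110, 139, 168, 177, 176, 178, 177, 179, 179, 179, 177, 176, 177, 177, 173, 176, 177, 180, 180, 181, 177, 177, 164, 120, 117, 123, 130, 144, 170, 178, 177, 175, 174, 160, 114, 91, 98, 98, 95, 99, 96, 96, 93, 92, 94]
218 [91, 91, 93, 92, 90, 90, 94, 95, 94, 94, 114, 113, 111, 109, 104, 110, 113, 120, 122, 115, 112, 141, 172, 178, 180, 186, 196, 214, 220, 223, 222, 218, 214, 214, 213, 213, 215, 220, 222, 222, 222, 219, 199, 139, 118, 122, 125, 122, 123, 124, 125, 123, 124, 120, 92, 88, 92, 90, 94, 88, 90, 91, 92, 92, 93]
222 [114, 114, 123, 119, 121, 121, 118, 116, 111, 97, 71, 63, 62, 61, 62, 62, 82, 109, 122, 115, 122, 173, 211, 219, 222, 220, 220, 220, 221, 220, 221, 221, 223, 221, 221, 221, 221, 223, 222, 220, 220, 220, 201, 137, 117, 126, 122, 97, 71, 65, 62, 61, 61, 63, 69, 88, 96, 95, 105, 116, 119, 118, 111, 114, 112]
226 [19, 13, 18, 16, 20, 17, 15, 23, 51, 96, 112, 114, 1
[... 1669 characters left out ...]
 89, 86, 82, 90, 112, 121, 117, 110, 118, 122, 125, 126, 122, 115, 88, 48, 15, 11, 8, 16, 9, 15, 19, 20, 16]
250 [19, 17, 19, 18, 14, 10, 14, 15, 32, 79, 109, 121, 121, 123, 119, 121, 120, 117, 120, 116, 103, 83, 87, 91, 90, 89, 88, 92, 91, 90, 91, 89, 92, 90, 88, 91, 91, 90, 93, 91, 87, 88, 88, 91, 112, 120, 120, 115, 115, 123, 124, 122, 120, 118, 90, 42, 17, 11, 16, 14, 19, 14, 20, 15, 16]
254 [16, 16, 11, 15, 13, 10, 5, 15, 24, 65, 105, 119, 121, 119, 120, 118, 115, 110, 114, 114, 108, 128, 167, 184, 187, 187, 187, 186, 188, 186, 187, 188, 187, 187, 188, 185, 186, 184, 182, 186, 186, 175, 144, 116, 116, 121, 118, 112, 117, 119, 121, 121, 121, 108, 74, 33, 8, 14, 12, 6, 13, 14, 17, 19, 15]
```

Held at 24.1 mm with 5.1 N, centred between the pads. Carrying to the lines with a turn of −28.6°.

Emit:
step_arm(plan=[0.024,-0.001,0.012,0,0,0,-1,0.024,-0.002,0.04,0,0,0,-4,0.024,-0.003,0.07,0,0,0,-8,0.024,-0.005,0.1,0,0,0,-12,0.024,-0.006,0.13,0,0,0,-16,0.024,-0.007,0.16,0,0,0,-20,0.024,-0.009,0.19,0,0,0,-23,0.024,-0.01,0.22,0,0,0,-26,0.024,-0.011,0.248,0,0,0,-28,0.024,-0.0115,0.262,0,0,0,-28.6])

```text
clock: 14.65
position: [0.5023, 0.0434, 0.0945]
tcp_rot: [-0.001, 0.123, 0.992, -0.0]
force: [-0.5, 0.1, 0.4]
grip_width: 0.024
finger_force: 5.1
```

Emit:
step_arm(plan=[0.024,0,0,0,0,0,0,0.024,0,0,-0.015,0,0,0,0.024,0,0,-0.03,0,0,0,0.024,0,0,-0.042,0,0,0,0.024,0,0,-0.048,0,0,0,0.024,0,0,-0.048,0,0,0,0.024,0,0,-0.048,0,0,0])

```text
clock: 15.35
position: [0.5035, 0.0402, 0.0478]
tcp_rot: [-0.0, 0.124, 0.992, -0.0]
force: [-0.6, -0.6, -1.5]
grip_width: 0.0242
finger_force: 5.1
```

```bash
python3 - <<'E'
from h import *
s=bot.get_state();print(s["position"],s["tcp_rot"],s["force"],s["grip_width"],s["finger_force"])
ct,t=snap("top","t10.png");cs,sd=snap("side","s10.png")
# expected line ends, tips in both views
u=np.array([.969,-.245,0]);v=np.array([.245,.969,0]);m=np.array([.5668,.025,.03])
L=[m+a*u*.015+b*v*.006 for a in(-1,1) for b in(-1,1)]
T=[m+[0,0,.02]+b*v*.006 for b in(-1,1)]
for n,c in(("top",ct),("side",cs)): print(n,proj(c,L).round(1).tolist(),proj(c,T).round(1).tolist())
E
```

```text
[0.50348343 0.0401923  0.0477512 ] [-2.77455217e-05  1.24152028e-01  9.92263204e-01 -8.35196412e-05] [-0.58654815 -0.62349393 -1.53678395] 0.02418988670933582 5.100701451301575
top [[262.3, 221.9], [258.8, 221.0], [264.9, 213.3], [261.4, 212.4]] [[263.0, 216.5], [259.4, 215.5]]
side [[285.2, 185.4], [283.5, 183.2], [294.9, 182.5], [293.1, 180.3]] [[289.7, 178.2], [288.0, 176.0]]
```

The picture budget is used up, so I check numerically. I difference the side view against the start picture around the block.

```bash
python3 - <<'E'
from h import *
a=cv2.imread("pics/side0.png").astype(int);b=cv2.imread("pics/s10.png").astype(int)
d=b[:,:,1]-a[:,:,1]
print("cols 258-309")
for r in range(160,200): print(r,"".join("." if abs(x)<12 else ("#" if x<-40 else "-" if x<0 else "+") for x in d[r,258:310]))
print(b[170:190:2,270:306,1])
c=bot.calibration("side");u=np.array([.969,-.245,0]);v=np.array([.245,.969,0]);m=np.array([.5668,.025,.05])
for k in(0,.03,.045): print(k,proj(c,[m-u*k+v*y for y in(-.006,.006)]).round(1).tolist())
E
```

```text
cols 258-309
160 ############################-.......................
161 #############################-......................
162 ##############################-.....................
163 ##############################-.........---.........
164 ###############################-.......-###-........
165 ###############################-......-####-........
166 ###############################-......-#####........
167 ###############################-......-#####........
168 ###############################-......-#####-.......
169 ###############################-......-#####-.......
170 ###############################-......-#####........
171 ###############################.......------........
172 -##############################-......------........
173 .-#############################-....................
174 ..#############################-....................
175 ..-#############################...................-
176 ..-#############################-................-##
177 ..-##############################--..............###
178 ..-###############-################-............-###
179 
[... 2095 characters left out ...]
0  10  24  41  48  47  47  47  46  43  58  69  72  66  64  68  68
   68  74  77  68  69  76  74  91  92  76  76  76  92 105 121 133 133 134]
 [ 14  11  11  22  39  45  43  40  41  41  42  41  55  67  74  64  54  61
   62  70  71  71  77  77  76  76  78  77  76  76  76  98 124 133 130 121]
 [ 11   9  10  17  44  53  47  43  42  41  40  41  40  46  61  74  78  79
   79  79  78  77  77  77  76  76  76  78  78 112 133 133 133 133 134 134]
 [ 11  13  10  11  40  55  56  48  42  42  41  40  41  41  41  57  73  78
   79  80  80  79  77  76  76  77  76  99 127 137 137 134 134 133 133 135]]
0 [[289.7, 178.2], [288.0, 176.0]]
0.03 [[279.8, 181.1], [278.1, 178.9]]
0.045 [[274.8, 182.6], [273.1, 180.3]]
```

```bash
python3 - <<'E'
from h import *
c,im=snap("wrist","w11.png")
o=cv2.imread("pics/w9.png")
for r in range(88,150,3): print(r,im[r,280:352:3,1].tolist(),"|",o[r,280:352:3,1].tolist())
E
```

```text
88 [119, 121, 121, 123, 119, 116, 119, 121, 117, 117, 118, 124, 122, 115, 120, 119, 120, 122, 120, 120, 121, 117, 124, 119] | [205, 207, 204, 203, 202, 205, 205, 211, 207, 208, 212, 206, 210, 209, 211, 212, 209, 212, 211, 212, 213, 204, 202, 201]
91 [118, 118, 119, 119, 119, 119, 117, 116, 119, 117, 120, 120, 116, 119, 117, 114, 103, 98, 100, 108, 106, 95, 124, 123] | [203, 200, 202, 211, 205, 208, 216, 207, 210, 210, 212, 212, 207, 204, 207, 206, 205, 206, 209, 207, 212, 202, 200, 208]
94 [120, 120, 117, 112, 118, 117, 117, 120, 116, 116, 120, 120, 120, 119, 119, 89, 90, 95, 91, 91, 94, 95, 118, 111] | [200, 201, 204, 211, 210, 209, 206, 208, 210, 213, 212, 207, 204, 205, 204, 199, 206, 209, 200, 202, 206, 208, 203, 206]
97 [124, 121, 120, 116, 111, 118, 117, 113, 116, 114, 119, 117, 122, 121, 103, 92, 92, 95, 93, 91, 93, 95, 118, 100] | [209, 212, 205, 204, 208, 202, 198, 204, 207, 206, 204, 201, 200, 204, 201, 196, 202, 204, 201, 200, 208, 213, 209, 205]
100 [124, 118, 121, 117, 118, 122, 122, 114, 116, 117, 119, 121, 118, 123, 99, 92, 91, 92, 92, 93, 98, 104, 121, 111] | [205, 20
[... 3224 characters left out ...]
 244, 238, 177, 173, 119]
142 [91, 92, 87, 88, 90, 91, 97, 123, 113, 89, 93, 91, 93, 92, 91, 93, 93, 131, 98, 90, 91, 95, 95, 89] | [208, 205, 205, 203, 212, 244, 244, 245, 238, 193, 200, 181, 181, 197, 198, 201, 203, 245, 245, 244, 231, 168, 101, 115]
145 [94, 90, 90, 89, 85, 85, 92, 118, 108, 91, 87, 91, 90, 93, 92, 94, 84, 128, 98, 92, 96, 97, 93, 88] | [199, 193, 186, 181, 172, 243, 244, 245, 236, 189, 196, 217, 223, 224, 224, 240, 223, 244, 245, 244, 213, 93, 91, 96]
148 [89, 92, 87, 87, 86, 88, 86, 120, 107, 92, 92, 91, 90, 92, 89, 89, 84, 126, 97, 87, 89, 97, 94, 89] | [190, 177, 173, 174, 174, 242, 244, 245, 236, 190, 182, 219, 230, 224, 227, 244, 223, 244, 245, 240, 150, 89, 90, 90]
```

The bow's rear edge is at row 106–107, the same as right after the lift and as predicted for level tweezers. It is centred at column 316.5, so nothing has slipped. Handing in.

```bash
python3 -c "
from cell import bot
s=bot.get_state();print(s['clock'],s['position'],s['grip_width'],s['finger_force']);print(bot.hand_in())"
```

```text
15.5 [0.50376535 0.04059622 0.04818164] 0.024066984521780705 5.100527107715607
the job is handed in; nothing more can be done
None
```

The job is handed in (no verdict was returned): both vials stand in the bores, and the tweezers are held level, squeezed to about a 12 mm tip gap, by my estimate about 2 cm above the lines; the tips were hidden from the cameras, so their position is worked out from the grip and block measurements.

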